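# Carry a freshly painted spool to the drying stand

## Task

Lift the small wooden tray by the arch handle across its middle; a freshly painted wooden spool lies loose on it and rolls freely along it. By tilting the tray gently, bring the spool to the middle, right under the arch, steady it there for a good five seconds while you hold the tray in the air above the slatted drying stand, then set the tray down softly, centred on the stand and in line with it, with the spool still resting under the arch, and let go. Never let the spool roll against the end bars or touch it with the gripper, never tip the tray steeply, and do not disturb the paint jars and the bottle.

Things in the scene. Friction and masses are not known exactly. Their poses are not given: they have to be found in the camera images.
- tray: plain wooden tray, 0.40 kg. Origin: centre of its underside; x across, y along its length, z up. Outside 116 (x) by 300 (y) mm. Flat floor, top face at z = 8 mm. Side rims on the long edges to z = 20 mm, 100 mm apart inside; end bars to z = 30 mm, 284 mm apart inside: the spool touches them at y = +-118 mm. An arch handle crosses over its middle (y = 0). Starts flat on the table
- tray_grip (a point): centre of the arch handle's straight bar, at (0, 0, 101) mm in the tray's frame, same axes. The bar runs along the tray's x, 14 mm thick (y) and 26 mm tall (z = 88 to 114 mm), flat sides, 108 mm free between its two posts (outer width 132 mm). Grasp from above, fingers closing along the tray's y
- spool: wooden spool lying across the tray, 0.15 kg (+-40 %), 96 mm long: two bare end flanges 48 mm in diameter, painted barrel 38 mm. Origin: centre, on the roll axis (its x, along the tray's x), 32 mm above the tray's underside. Rolls along the tray's y: on a tilt it accelerates to the lower end at 7 m/s2 per rad, staying put below about 0.005 rad. Starts at rest 35 to 75 mm towards the tray's +y end
- stand: fixed drying stand: five wooden slats on two feet, 142 (x) by 320 (y) mm, level top 40 mm above the table. Origin: centre of its underside; x across, y along the slats, z up. The tray goes on top, its origin above the stand's, its y along the stand's y, either way round. Tray and stand lie left and right of the middle, either way
- paint_jar: bystander: small paint jar with a white cap, 42 mm in diameter, 55 mm tall, standing between tray and stand. Origin: centre of its underside
- tall_jar: bystander: paint jar, 54 mm in diameter, 70 mm tall, beyond the working area. Origin: centre of its underside
- gesso_bottle: bystander: white bottle, 72 mm in diameter, 170 mm tall, beyond the working area. Origin: centre of its underside
There are look-alikes about, which are no part of the job. Of the things shaped like the spool, the wooden one is meant.

How it is judged:
By the outcome, as a careful person would: the job done as asked, in the order asked, and still so for the second after the job is handed in, with the robot touching nothing.
It also fails if it takes over 72 s, if anything falls off the work surface, if the arm or the gripper's body presses on something with over 40 N, if the wrist force passes 120 N, or if a joint passes its speed limit or range.

## Robot

A 7-joint arm with a two-finger parallel gripper is mounted at the origin on the work surface. World frame = base frame: x ahead of the robot, y to its left, z up, the work surface at z = 0. Lengths are in m, angles in rad, forces in N, time in s.
With the tool pointing down it reaches from about 0.425 to 0.875 m from the base axis. Payload 4.7 kg.
Tool frame: the origin (TCP) lies on the centre line of the jaws, within the pads' length; the fingertips stand 14 mm ahead of it and the grasp point (between the pads) lies 5 mm behind it; z points along the fingers, y is the line along which they close (so a half turn about z gives the same grasp; the last joint's range is limited). The gripper opens to 87 mm and grips with 3 to 60 N. Pads are 19 mm wide; open, the fingers measure 117 mm over their backs; the gripper's body (75 mm by 190 mm) begins 51 mm behind the grasp point.
Start: joints at [0.014, 0.321, -0.07, 1.45, 0.023, 1.371, -0.057], TCP at [0.65, -0, 0.237] pointing down, gripper open.
Joint ranges: [-2.86, 2.86], [-0.3, 2.09], [-1.38, 1.24], [0.06, 2.45], [-1.56, 4.7], [0.09, 2.05], [-2.69, 2.69]. Speed limits (rad/s): [2.57, 2.57, 3.14, 3.14, 3.14, 3.14, 3.14].

## Interface

Orientations are given as a rotation vector (axis times angle).
In Python, from bench import ctrl gives the robot as it stands.
- The arm moves only by the tool send_rows, never from a script. Its argument "steps" is a list of rows, each an object of numbers: "tx", "ty", "tz": the shift along the tool's x, y, z in units of 60 mm (1.0 is 60 mm); "turn": the turn about the tool's z in units of 8 degrees (1.0 is 8 degrees); "grip": the opening, from 0 (shut) to 1 (fully open). A call has 1 to 12 rows; each row shifts and turns the commanded pose from where the row before left it, along the tool's axes as they then stand; what a row does not reach is not made up. A row lasts 1/8 s, in which the tool goes at most 62.5 mm and 10.7 degrees, less where a joint would pass 70% of its speed; a pose out of reach is approached as far as the arm can. A call is refused whole if a number of a shift passes 1 or a number of a turn 1, either way. A call with a gripper value outside its range is refused whole. The fingers move at their own pace and stop on an object; "newtons" is the grip in N (left out, the last holds). Time passes only in rows, so rows that do not move let the fingers close. It gives the time, the measured TCP pose, the force, the opening and the grip force at its end, in the units of the state.
- ctrl.get_state(): the state, without advancing time (a new reading comes with each control period).
- ctrl.get_image(name): name is "scene" or "side" or "wrist"; returns a dict with "pixels" (400x640x3 uint8, red, green, blue), "K" (3x3 intrinsics, pixels), "cam_to_world" (4x4, takes a point from camera to world coordinates); the wrist camera has in their place "T_tool_cam" (4x4, takes a point from camera to tool coordinates, whose origin is the TCP and whose axes are the flange's). Camera axes: x right, y down, z forward; pixel columns grow to the right and rows downward; lengths in m; the calibration is good to about 2 mm. A picture is of the moment at which its call begins: read the wrist's pose just before it. There is no depth.
- ctrl.close_job(): hands the job in; it is judged then, once.
The state is a dict: "time": time; "joint_positions": joint angles; "qd": joint speeds; "joint_torque": joint torques, N m; "position": TCP position; "tool_rot": TCP orientation; "ft_force": force on the tool from outside, world axes, zero at the start; "torque": the same for the moment, N m; "grip_width": opening from 0.0 (shut) to 1.0 (fully open); "grip_force": force on a finger pad.
Only numpy, scipy, OpenCV 4.12 (cv2) and the standard library are available. Lean on these libraries where they do the work, as an engineer would, in place of code of your own. Each camera call takes 0.05 s, during which the arm holds its last target. There are 200 camera calls.

## Working session

There is one attempt and no reset: what is moved stays moved. The work goes in short steps, Python scripts to look and compute and a tool call to move; the robot and the scene stay as the last step left them, time stands still between calls to the robot, and variables do not carry over. Pictures are saved under pics/ and viewed, at most 10 in all, crops included, and the job is handed in when it is done.

Besides the shell and the picture viewer there is one more tool, called after "Request:" as name([rows], argument=value, ...), one row to a line, values as JSON. send_rows: Moves the arm, as the interface text tells. Its arguments: {"type":"object","properties":{"steps":{"type":"array"},"newtons":{"type":"number"}},"required":["steps"]}

```bash
mkdir -p pics; ls; cat > h.py <<'E'
import numpy as np, cv2
from bench import ctrl
from scipy.spatial.transform import Rotation as R
def grab(n,f):
    s=ctrl.get_state(); d=ctrl.get_image(n)
    K=np.array(d["K"]); 
    if n=="wrist":
        T=np.eye(4);T[:3,:3]=R.from_rotvec(s["tool_rot"]).as_matrix();T[:3,3]=s["position"]
        T=T@np.array(d["T_tool_cam"])
    else: T=np.array(d["cam_to_world"])
    p=np.array(d["pixels"])
    cv2.imwrite(f"pics/{f}.png",p[:,:,::-1]); np.savez(f"pics/{f}.npz",K=K,T=T,p=p)
def px2w(f,u,v,z):
    d=np.load(f"pics/{f}.npz");K,T=d["K"],d["T"]
    r=T[:3,:3]@np.linalg.solve(K,[u,v,1]);o=T[:3,3]
    return o+r*(z-o[2])/r[2]
def w2px(f,P):
    d=np.load(f"pics/{f}.npz");K,T=d["K"],d["T"]
    c=T[:3,:3].T@(np.array(P)-T[:3,3]);q=K@c
    return q[:2]/q[2]
E
python3 - <<'E'
from h import *
print(ctrl.get_state())
for n in("scene","side","wrist"):grab(n,n+"0")
for n in("scene","side","wrist"):
    d=np.load(f"pics/{n}0.npz");print(n,d["K"].round(1).tolist(),d["T"].round(3).tolist())
E
```

```text
pics
{'time': 0.0, 'joint_positions': array([ 0.01412415,  0.32181422, -0.07009211,  1.45167891,  0.02261165,
        1.37082514, -0.05691943]), 'qd': array([ 0.00083708, -0.00135261,  0.00012415,  0.00022196, -0.00121574,
        0.00078976, -0.00151177]), 'joint_torque': array([-2.58547143e-04, -4.91284704e+01, -4.03903294e-01, -3.12526345e+01,
       -6.40594075e-02,  4.37659642e-02,  1.61017233e-04]), 'position': array([ 6.49460413e-01, -6.45338324e-05,  2.35465312e-01]), 'tool_rot': array([-2.22053197, -2.220524  ,  0.00227035]), 'ft_force': array([ 0.2725535 , -0.08468693,  0.28242847]), 'torque': array([-0.02692246,  0.0171656 , -0.03995819]), 'grip_force': 0.0, 'grip_width': 1.0055305308661677}
scene [[441.3, 0.0, 323.4], [0.0, 441.3, 200.9], [0.0, 0.0, 1.0]] [[-0.186, 0.667, -0.721, 1.324], [0.982, 0.119, -0.144, 0.102], [-0.01, -0.736, -0.677, 0.795], [0.0, 0.0, 0.0, 1.0]]
side [[517.6, 0.0, 322.1], [0.0, 517.6, 197.4], [0.0, 0.0, 1.0]] [[-0.993, -0.058, 0.098, 0.425], [-0.112, 0.653, -0.749, 0.907], [-0.02, -0.755, -0.655, 0.899], [0.0, 0.0, 0.0, 1.0]]
wrist [[306.6, 0.0, 317.4], [0.0, 306.6, 195.7], [0.0, 0.0, 1.0]] [[1.0, 0.001, -0.002, 0.652], [0.001, -0.968, -0.249, 0.069], [-0.002, 0.249, -0.968, 0.384], [0.0, 0.0, 0.0, 1.0]]
```

View pics/scene0.png

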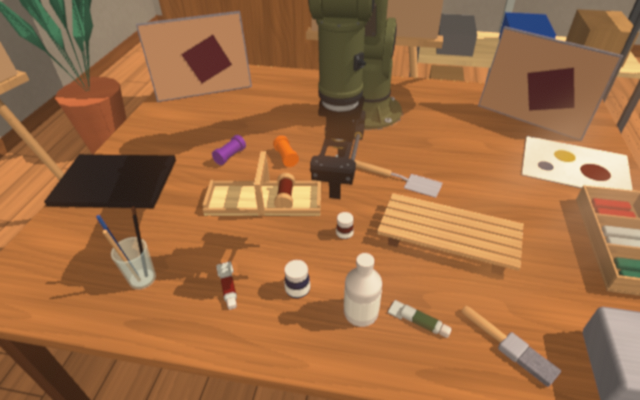

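View pics/side0.png

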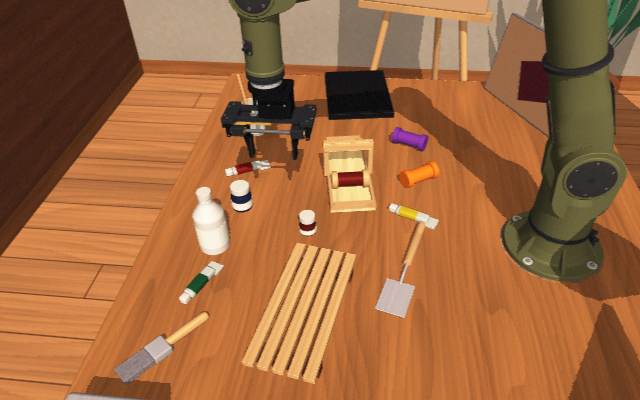

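Spool-shaped things in the side picture: purple (409,138), orange (419,174), and the wooden one with the dark-red painted barrel on the tray (350,180). The last fits: bare wooden flanges, lying across the tray under the handle. I'll confirm it in a crop and take measuring points.

```bash
python3 - <<'E'
from h import *
a=cv2.imread("pics/side0.png")
l=cv2.resize(a[125:221,305:395],None,fx=5.5,fy=5.5,interpolation=cv2.INTER_CUBIC)
cv2.imwrite("pics/c_side.png",l); print(l.shape)
a=cv2.imread("pics/side0.png")
cv2.imwrite("pics/c_stand.png",cv2.resize(a[235:385,235:365],None,fx=4,fy=4,interpolation=cv2.INTER_CUBIC))
E
```

```text
(528, 495, 3)
```

View pics/c_side.png

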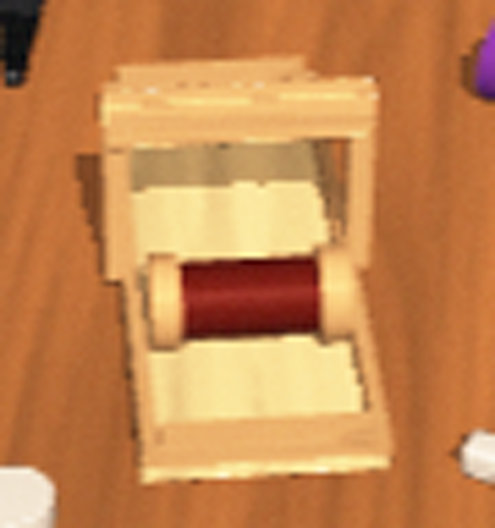

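View pics/c_stand.png

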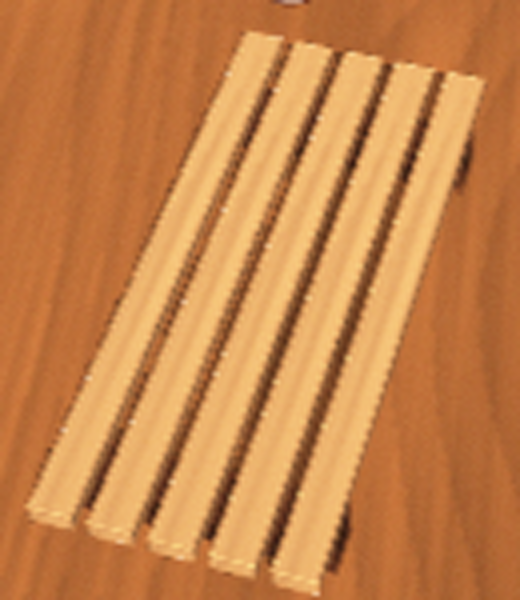

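View pics/wrist0.png

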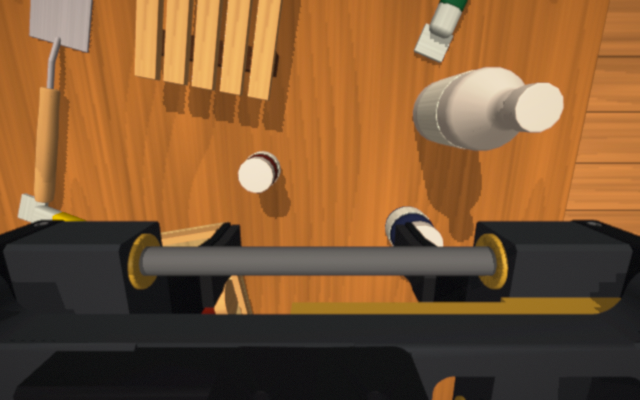

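Crop: the wooden spool with dark-red barrel is confirmed, at (≈350,179) in the side image, on the stand-side of the arch. The stand is at (243–356, 243–380), the small jar at (307,222) between.

```bash
python3 - <<'E'
from h import *
S=lambda u,v,z:px2w("side0",305+(u+.5)/5.5-.5,125+(v+.5)/5.5-.5,z)
for n,u,v,z in[("barBL",103,84,.114),("barBR",377,79,.114),("barFL",103,97,.114),("barFR",377,96,.114),("botL",143,480,0),("botR",390,467,0),("farL",118,68,.03),("farR",303,58,.03),("spoolLtopL",165,256,.056),("spoolTopR",335,250,.056)]:
    print(n,S(u,v,z).round(4))
Q=lambda u,v:px2w("side0",235+(u+.5)/4-.5,235+(v+.5)/4-.5,.04)
c=[Q(248,31),Q(485,78),Q(322,585),Q(27,510)]
for p in c:print(p.round(4))
print("mean",np.mean(c,0),[np.linalg.norm(c[i]-c[i-1]).round(4) for i in range(4)])
e=(c[3]+c[2]-c[0]-c[1])/2;print("stand yaw of y",np.degrees(np.arctan2(-e[0],e[1])))
print("scene tray: ",[px2w("scene0",u,v,z).round(3) for u,v,z in[(204,214,0),(321,214,0),(379,237,.04),(391,197,.04),(523,231,.04),(519,264,.04)]])
print("jar",px2w("side0",307,233,0),px2w("side0",307,214,.055), "bottle",px2w("side0",213,250,0),"tall",px2w("side0",242,209,0))
E
```

```text
barBL [ 0.5652 -0.2229  0.114 ]
barBR [ 0.4339 -0.238   0.114 ]
barFL [ 0.564 -0.212  0.114]
barFR [ 0.4334 -0.2238  0.114 ]
botL [ 0.5312 -0.067   0.    ]
botR [ 0.417  -0.0863  0.    ]
farL [ 0.5738 -0.3594  0.03  ]
farR [ 0.4753 -0.3771  0.03  ]
spoolLtopL [ 0.53   -0.1653  0.056 ]
spoolTopR [ 0.4491 -0.177   0.056 ]
[0.5941 0.0869 0.04  ]
[0.456  0.1108 0.04  ]
[0.5094 0.426  0.04  ]
[0.6506 0.4024 0.04  ]
mean [0.55253634 0.25651824 0.04      ] [np.float64(0.3205), np.float64(0.1402), np.float64(0.3197), np.float64(0.1431)]
stand yaw of y -9.880328850771003
scene tray:  [array([ 0.58 , -0.361,  0.   ]), array([ 0.527, -0.063,  0.   ]), array([0.618, 0.092, 0.04 ]), array([0.475, 0.109, 0.04 ]), array([0.539, 0.421, 0.04 ]), array([0.643, 0.399, 0.04 ])]
jar [0.58133308 0.01470163 0.        ] [0.58042794 0.00527037 0.055     ] bottle [0.79734986 0.09224615 0.        ] tall [ 0.7613959  -0.05714108  0.        ]
```

Request:
send_rows([
  {"tx":-0.62,"ty":-0.42,"grip":1},
  {"tx":-0.62,"ty":-0.42,"grip":1},
  {"tx":-0.62,"ty":-0.42,"grip":1},
  {"tx":-0.62,"ty":-0.42,"grip":1},
  {"tx":-0.62,"ty":-0.42,"grip":1},
  {"tx":-0.62,"ty":-0.42,"grip":1},
  {"turn":1,"grip":1},
  {"turn":1,"grip":1},
  {"turn":1,"grip":1},
  {"turn":1,"grip":1},
  {"turn":1,"grip":1},
  {"turn":1,"grip":1},
])

```text
validation failed for argument at $.st...
```

Request:
send_rows([
  {"turn":1,"grip":1},
  {"turn":1,"grip":1},
  {"turn":1,"grip":1},
  {"turn":1,"grip":1},
  {"grip":1},
  {"grip":1},
])

```text
validation failed for argument at $.st...
```

```bash
python3 - <<'E'
from h import *
s=ctrl.get_state();M=R.from_rotvec(s["tool_rot"]).as_matrix();print(s["time"],s["position"],M.round(4).tolist(),np.degrees(np.arctan2(M[1,1],M[0,1])),s["joint_positions"].round(2))
for n in("wrist","side"):grab(n,n+"1")
E
```

```text
0.15 [ 6.49619019e-01 -2.54049998e-05  2.35728241e-01] [[-0.0001, 1.0, -0.0014], [1.0, 0.0001, -0.0001], [-0.0001, -0.0014, -1.0]] 0.0033491906118118743 [ 0.01  0.32 -0.07  1.45  0.02  1.37 -0.06]
```

View pics/wrist1.png

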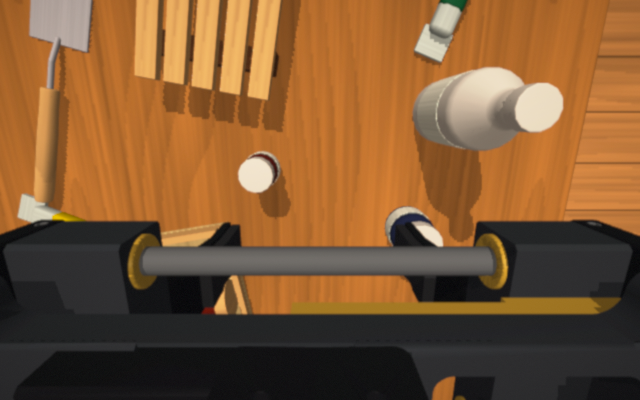

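The moves were refused, so this picture is unchanged from the start. The rows probably need every key.

Request:
send_rows([
  {"tx":-0.62,"ty":-0.42,"tz":0,"turn":0,"grip":1},
  {"tx":-0.62,"ty":-0.42,"tz":0,"turn":0,"grip":1},
  {"tx":-0.62,"ty":-0.42,"tz":0,"turn":0,"grip":1},
  {"tx":-0.62,"ty":-0.42,"tz":0,"turn":0,"grip":1},
  {"tx":-0.62,"ty":-0.42,"tz":0,"turn":0,"grip":1},
  {"tx":-0.62,"ty":-0.42,"tz":0,"turn":0,"grip":1},
  {"tx":0,"ty":0,"tz":0,"turn":1,"grip":1},
  {"tx":0,"ty":0,"tz":0,"turn":1,"grip":1},
  {"tx":0,"ty":0,"tz":0,"turn":1,"grip":1},
  {"tx":0,"ty":0,"tz":0,"turn":1,"grip":1},
  {"tx":0,"ty":0,"tz":0,"turn":1,"grip":1},
  {"tx":0,"ty":0,"tz":0,"turn":1,"grip":1},
])

```text
time: 1.75
position: [0.4988, -0.2232, 0.2365]
tool_rot: [-2.935, -1.119, 0.0]
ft_force: [-0.1, 0.4, -0.3]
grip_width: 0.999
grip_force: 0.0
```

Request:
send_rows([
  {"tx":0,"ty":0,"tz":0,"turn":1,"grip":1},
  {"tx":0,"ty":0,"tz":0,"turn":1,"grip":1},
  {"tx":0,"ty":0,"tz":0,"turn":1,"grip":1},
  {"tx":0,"ty":0,"tz":0,"turn":1,"grip":1},
  {"tx":0,"ty":0,"tz":0,"turn":0,"grip":1},
])

```text
time: 2.38
position: [0.4987, -0.2232, 0.2365]
tool_rot: [-3.129, -0.276, 0.0]
ft_force: [0.1, 0.5, 0.0]
grip_width: 1.001
grip_force: 0.0
```

```bash
python3 - <<'E'
from h import *
s=ctrl.get_state();M=R.from_rotvec(s["tool_rot"]).as_matrix();print(s["time"],s["position"],M.round(4).tolist(),np.degrees(np.arctan2(M[1,1],M[0,1])),s["joint_positions"].round(2))
grab("wrist","wrist2");d=np.load("pics/wrist2.npz")
# predicted bar corners & tray corners for assumed pose
c=np.array([.499,-.224]);a=np.radians(9.8);X=np.array([np.cos(a),np.sin(a)]);Y=np.array([-np.sin(a),np.cos(a)])
im=cv2.imread("pics/wrist2.png")
for x,y,z in[(66,7,114),(66,-7,114),(-66,7,114),(-66,-7,114),(58,150,30),(58,-150,30),(58,150,0),(58,-150,0),(58,0,20)]:
    p=w2px("wrist2",[*(c+X*x/1e3+Y*y/1e3),z/1e3]);print(x,y,z,p.round(1))
    cv2.circle(im,tuple(int(v) for v in p.round()),2,(255,255,0),1)
cv2.imwrite("pics/wrist2m.png",im)
E
```

```text
2.375 [ 0.49874771 -0.223157    0.23652199] [[0.9845, 0.1752, -0.0001], [0.1752, -0.9845, 0.0], [-0.0, -0.0, -1.0]] -79.9093204975387 [ 0.24  0.1   0.14  1.72 -0.01  1.33 -1.01]
66 7 114 [311.2 121. ]
66 -7 114 [327.5 121.1]
-66 7 114 [311.1 261.5]
-66 -7 114 [325.6 261.6]
58 150 30 [186.2 126.5]
58 -150 30 [451.5 128. ]
58 150 0 [196.3 125.7]
58 -150 0 [441.2 127.1]
58 0 20 [318.9 126.9]
```

View pics/wrist2m.png

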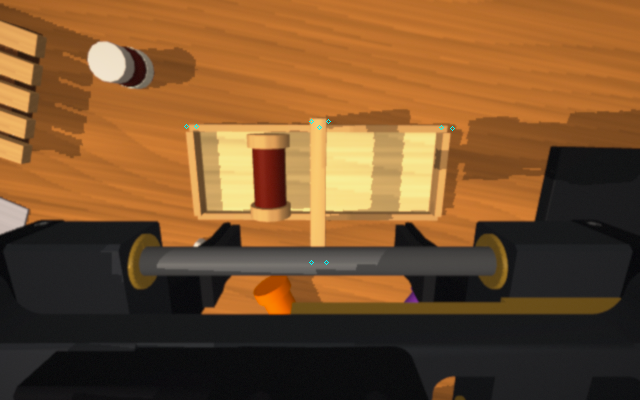

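Wrist picture: the predicted bar corners (311–327,121) and tray corners (186,126), (451,128) fall on the picture's within a pixel; spool at u≈269. Down and grip.

Request:
send_rows([
  {"tx":0,"ty":0.01,"tz":0.4,"turn":0,"grip":1},
  {"tx":0,"ty":0,"tz":0.5,"turn":0.03,"grip":1},
  {"tx":0,"ty":0,"tz":0.5,"turn":0,"grip":1},
  {"tx":0,"ty":0,"tz":0.4,"turn":0,"grip":1},
  {"tx":0,"ty":0,"tz":0.3,"turn":0,"grip":1},
  {"tx":0,"ty":0,"tz":0.2,"turn":0,"grip":1},
  {"tx":0,"ty":0,"tz":0.04,"turn":0,"grip":0.6},
  {"tx":0,"ty":0,"tz":0,"turn":0,"grip":0.35},
  {"tx":0,"ty":0,"tz":0,"turn":0,"grip":0.26},
  {"tx":0,"ty":0,"tz":0,"turn":0,"grip":0.21},
], newtons=20)

```text
time: 3.68
position: [0.4993, -0.224, 0.0968]
tool_rot: [3.13, 0.267, 0.002]
ft_force: [-0.3, 0.0, 1.2]
grip_width: 0.631
grip_force: 0.0
```

Request:
send_rows([
  {"tx":0,"ty":0,"tz":0,"turn":0,"grip":0.19},
  {"tx":0,"ty":0,"tz":0,"turn":0,"grip":0.17},
  {"tx":0,"ty":0,"tz":0,"turn":0,"grip":0.15},
  {"tx":0,"ty":0,"tz":0,"turn":0,"grip":0.13},
  {"tx":0,"ty":0,"tz":0,"turn":0,"grip":0},
  {"tx":0,"ty":0,"tz":0,"turn":0,"grip":0},
], newtons=40)

```text
time: 4.42
position: [0.4989, -0.2236, 0.0962]
tool_rot: [-3.13, -0.267, 0.0]
ft_force: [-0.4, 0.7, 0.0]
grip_width: 0.153
grip_force: 40.0
```

```bash
cat >> h.py <<'E'
def meas(f):
    """spool y in tray frame from wrist pic: dark-red barrel centroid vs known tool pose (tray rigid in grip)"""
    grab("wrist",f); s=ctrl.get_state(); p=np.load(f"pics/{f}.npz")["p"].astype(int)
    m=(p[:,:,0]>50)&(p[:,:,0]>2.5*p[:,:,1])&(p[:,:,0]>2.5*p[:,:,2])
    n,l,st,ce=cv2.connectedComponentsWithStats(m.astype(np.uint8))
    M=R.from_rotvec(s["tool_rot"]).as_matrix();t=np.array(s["position"])
    print("t",round(s["time"],2),"pos",t.round(4),"yaw",round(np.degrees(np.arctan2(M[1,1],M[0,1])),2),"tilt",M[:2,2].round(4),"w",round(s["grip_width"],3),"gf",round(float(s["grip_force"]),1),"F",np.round(s["ft_force"],1),"T",np.round(s["torque"],2))
    for i in range(1,n):
        if st[i,4]>60:
            x,y,w,h,a=st[i]; P=px2w(f,x+w/2-.5,y+h/2-.5,t[2]-.064)
            q=M.T@(P-t); print("red",st[i].tolist(),"spool y_tray(mm)",(-q[1]*1e3).round(1),"x",(q[0]*1e3).round(1))
E
python3 -c "
from h import *
meas('w3')"
```

```text
t 4.47 pos [ 0.4989 -0.2237  0.0962] yaw -80.23 tilt [-0.0001  0.0002] w 0.155 gf 40.0 F [-0.3  0.8 -0. ] T [0.17 0.21 0.  ]
red [210, 171, 55, 50, 2505] spool y_tray(mm) 58.0 x 15.1
```

View pics/w3.png

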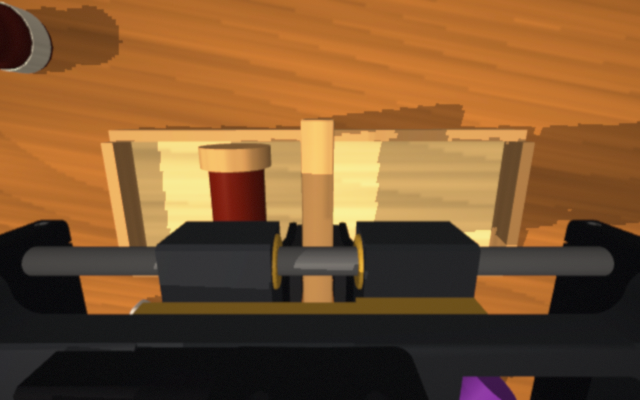

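Wrist picture: the bar sits centred between the pads at u≈317, with the spool barrel at u 210–265. A small test lift comes first.

Request:
send_rows([
  {"tx":0,"ty":0,"tz":-0.02,"turn":0,"grip":0},
  {"tx":0,"ty":0,"tz":-0.04,"turn":0,"grip":0},
  {"tx":0,"ty":0,"tz":-0.07,"turn":0,"grip":0},
  {"tx":0,"ty":0,"tz":-0.07,"turn":0,"grip":0},
  {"tx":0,"ty":0,"tz":-0.04,"turn":0,"grip":0},
  {"tx":0,"ty":0,"tz":-0.02,"turn":0,"grip":0},
  {"tx":0,"ty":0,"tz":0,"turn":0,"grip":0},
], newtons=50)

```text
time: 5.35
position: [0.499, -0.2238, 0.1119]
tool_rot: [3.13, 0.267, 0.0]
ft_force: [0.8, -0.4, -5.0]
grip_width: 0.161
grip_force: 50.0
```

```bash
python3 -c "
from h import *
meas('w4')
meas('w4b')"
```

```text
t 5.4 pos [ 0.4989 -0.2238  0.1117] yaw -80.23 tilt [-0.0001  0.    ] w 0.156 gf 50.0 F [ 0.4 -0.4 -6.3] T [-0.04  0.14  0.05]
red [210, 171, 55, 50, 2514] spool y_tray(mm) 57.9 x 15.1
t 5.45 pos [ 0.4988 -0.2238  0.1117] yaw -80.24 tilt [-0.0001  0.    ] w 0.156 gf 50.0 F [-0.   0.8 -5.4] T [-0.03  0.09  0.01]
red [210, 171, 55, 51, 2513] spool y_tray(mm) 58.0 x 14.8
```

Request:
send_rows([
  {"tx":0,"ty":0,"tz":-0.04,"turn":0,"grip":0},
  {"tx":0,"ty":0,"tz":-0.08,"turn":0,"grip":0},
  {"tx":0,"ty":0,"tz":-0.12,"turn":0,"grip":0},
  {"tx":0,"ty":0,"tz":-0.15,"turn":0,"grip":0},
  {"tx":0,"ty":0,"tz":-0.17,"turn":0,"grip":0},
  {"tx":0,"ty":0,"tz":-0.17,"turn":0,"grip":0},
  {"tx":0,"ty":0,"tz":-0.15,"turn":0,"grip":0},
  {"tx":0,"ty":0,"tz":-0.11,"turn":0,"grip":0},
  {"tx":0,"ty":0,"tz":-0.07,"turn":0,"grip":0},
  {"tx":0,"ty":0,"tz":-0.03,"turn":0,"grip":0},
  {"tx":0,"ty":0,"tz":0,"turn":0,"grip":0},
])

```text
time: 6.82
position: [0.4988, -0.2238, 0.177]
tool_rot: [-3.13, -0.267, 0.0]
ft_force: [-0.1, -0.1, -6.5]
grip_width: 0.158
grip_force: 50.0
```

```bash
python3 -c "
from h import *
meas('w5')"
```

```text
t 6.88 pos [ 0.4988 -0.2237  0.1769] yaw -80.24 tilt [-0.0004  0.0001] w 0.156 gf 50.0 F [-0.1 -0.2 -5.9] T [-0.02  0.03 -0.01]
red [83, 35, 19, 19, 69] spool y_tray(mm) 143.6 x 114.5
red [210, 171, 55, 51, 2518] spool y_tray(mm) 58.0 x 14.8
```

Request:
send_rows([
  {"tx":0,"ty":-0.05,"tz":0,"turn":0,"grip":0},
  {"tx":0,"ty":-0.12,"tz":0,"turn":0,"grip":0},
  {"tx":0,"ty":-0.18,"tz":0,"turn":0,"grip":0},
  {"tx":0,"ty":-0.2,"tz":0,"turn":0,"grip":0},
  {"tx":0,"ty":-0.2,"tz":0,"turn":0,"grip":0},
  {"tx":0,"ty":-0.15,"tz":0,"turn":0,"grip":0},
  {"tx":0,"ty":-0.08,"tz":0,"turn":0,"grip":0},
  {"tx":0,"ty":-0.02,"tz":0,"turn":0,"grip":0},
])

```text
time: 7.88
position: [0.4888, -0.1645, 0.1772]
tool_rot: [3.13, 0.268, 0.0]
ft_force: [-0.4, -0.1, -6.0]
grip_width: 0.163
grip_force: 50.0
```

```bash
python3 -c "
from h import *
for i in range(6): meas('w6%d'%i)"
```

```text
t 7.92 pos [ 0.4888 -0.1647  0.1772] yaw -80.24 tilt [ 0.0002 -0.0002] w 0.156 gf 50.0 F [-0.7  0.2 -6. ] T [-0.02  0.11  0.01]
red [158, 38, 13, 24, 86] spool y_tray(mm) 98.5 x 111.2
red [208, 171, 55, 51, 2519] spool y_tray(mm) 59.6 x 14.7
t 7.97 pos [ 0.4888 -0.1649  0.1772] yaw -80.25 tilt [ 0.0002 -0.0003] w 0.155 gf 50.0 F [ 0.7 -0.8 -5.4] T [-0.05  0.13  0.01]
red [156, 37, 15, 22, 84] spool y_tray(mm) 99.1 x 112.4
red [206, 171, 55, 50, 2516] spool y_tray(mm) 61.1 x 15.1
t 8.03 pos [ 0.4888 -0.1651  0.1772] yaw -80.27 tilt [ 0.0002 -0.0003] w 0.154 gf 50.0 F [-0.2 -1.1 -5.5] T [-0.08  0.08 -0.03]
red [156, 38, 14, 22, 85] spool y_tray(mm) 99.4 x 111.8
red [205, 171, 55, 51, 2527] spool y_tray(mm) 61.8 x 14.7
t 8.07 pos [ 0.4887 -0.1652  0.1772] yaw -80.28 tilt [ 0.0001 -0.0003] w 0.158 gf 50.0 F [-1.  -0.5 -6.1] T [-0.12  0.08  0.04]
red [156, 38, 15, 23, 89] spool y_tray(mm) 98.9 x 111.4
red [203, 171, 56, 50, 2532] spool y_tray(mm) 62.6 x 15.1
t 8.12 pos [ 0.4888 -0.1652  0.1772] yaw -80.28 tilt [ 0.0001 -0.0003] w 0.158 gf 50.0 F [-0.5  0.5 -5. ] T [-0.08  0.13  0.05]
red [156, 38, 14, 22, 80] spool y_tray(mm) 99.1 x 111.7
red [203, 171, 55, 50, 2530] spool y_tray(mm) 63.0 x 15.1
t 8.18 pos [ 0.4888 -0.1651  0.1772] yaw -80.27 tilt [ 0.0001 -0.0002] w 0.157 gf 50.0 F [-0.1 -0.8 -6.1] T [-0.03  0.08 -0.01]
red [155, 37, 15, 25, 90] spool y_tray(mm) 99.4 x 111.5
red [203, 170, 55, 51, 2532] spool y_tray(mm) 62.9 x 15.5
```

The spool hardly rolls when the tray is pushed in a straight line, because it is strongly damped. The rows offer no tilt axis, so I'll get the equivalent sideways pull another way. I'll point the tray's +y at the base and swing it gently round the base, so the steady centripetal push rolls the spool toward the middle. First I'll move along tray x and turn.

Request:
send_rows([
  {"tx":0.05,"ty":0,"tz":0,"turn":0,"grip":0},
  {"tx":0.15,"ty":0,"tz":0,"turn":0,"grip":0},
  {"tx":0.2,"ty":0,"tz":0,"turn":0,"grip":0},
  {"tx":0.2,"ty":0,"tz":0,"turn":0,"grip":0},
  {"tx":0.1,"ty":0,"tz":0,"turn":0,"grip":0},
  {"tx":0.05,"ty":0,"tz":0,"turn":-0.1,"grip":0},
  {"tx":0,"ty":0,"tz":0,"turn":-0.25,"grip":0},
  {"tx":0,"ty":0,"tz":0,"turn":-0.45,"grip":0},
  {"tx":0,"ty":0,"tz":0,"turn":-0.6,"grip":0},
  {"tx":0,"ty":0,"tz":0,"turn":-0.6,"grip":0},
  {"tx":0,"ty":0,"tz":0,"turn":-0.6,"grip":0},
  {"tx":0,"ty":0,"tz":0,"turn":-0.6,"grip":0},
])

```text
time: 9.68
position: [0.5327, -0.1573, 0.1773]
tool_rot: [2.991, 0.959, -0.0]
ft_force: [-0.5, -0.4, -5.2]
grip_width: 0.16
grip_force: 50.0
```

Request:
send_rows([
  {"tx":0,"ty":0,"tz":0,"turn":-0.6,"grip":0},
  {"tx":0,"ty":0,"tz":0,"turn":-0.6,"grip":0},
  {"tx":0,"ty":0,"tz":0,"turn":-0.6,"grip":0},
  {"tx":0,"ty":0,"tz":0,"turn":-0.6,"grip":0},
  {"tx":0,"ty":0,"tz":0,"turn":-0.6,"grip":0},
  {"tx":0,"ty":0,"tz":0,"turn":-0.6,"grip":0},
  {"tx":0,"ty":0,"tz":0,"turn":-0.6,"grip":0},
  {"tx":0,"ty":0,"tz":0,"turn":-0.4,"grip":0},
  {"tx":0,"ty":0,"tz":0,"turn":-0.2,"grip":0},
  {"tx":0,"ty":0,"tz":0,"turn":0,"grip":0},
])

```text
time: 10.92
position: [0.5329, -0.1572, 0.1772]
tool_rot: [2.513, 1.885, 0.0]
ft_force: [0.8, -0.2, -5.6]
grip_width: 0.152
grip_force: 50.0
```

```bash
python3 -c "
from h import *
meas('w7')
print(ctrl.get_state()['joint_positions'].round(2))
print('side obstacles', px2w('scene0',520,130,0),px2w('scene0',590,190,0.04),px2w('scene0',600,350,.1))"
```

```text
t 10.97 pos [ 0.533  -0.1571  0.1772] yaw -16.27 tilt [0.0001 0.    ] w 0.154 gf 50.0 F [-0.  -0.9 -5.9] T [-0.   -0.02 -0.04]
red [548, 147, 58, 47, 1360] spool y_tray(mm) -182.9 x 33.0
red [203, 170, 54, 51, 2440] spool y_tray(mm) 61.4 x 14.7
[ 0.24  0.16  0.    1.77 -0.    1.21 -0.04]
side obstacles [0.03737462 0.49010055 0.        ] [0.35802352 0.60961432 0.04      ] [0.86648195 0.48430212 0.1       ]
```

Request:
send_rows([
  {"tx":0.162,"ty":-0.001,"tz":0,"turn":-0.125,"grip":0},
  {"tx":0.323,"ty":-0.006,"tz":0,"turn":-0.25,"grip":0},
  {"tx":0.485,"ty":-0.013,"tz":0,"turn":-0.375,"grip":0},
  {"tx":0.646,"ty":-0.023,"tz":0,"turn":-0.5,"grip":0},
  {"tx":0.646,"ty":-0.023,"tz":0,"turn":-0.5,"grip":0},
  {"tx":0.646,"ty":-0.023,"tz":0,"turn":-0.5,"grip":0},
  {"tx":0.646,"ty":-0.023,"tz":0,"turn":-0.5,"grip":0},
  {"tx":0.646,"ty":-0.023,"tz":0,"turn":-0.5,"grip":0},
  {"tx":0.646,"ty":-0.023,"tz":0,"turn":-0.5,"grip":0},
  {"tx":0.485,"ty":-0.013,"tz":0,"turn":-0.375,"grip":0},
  {"tx":0.323,"ty":-0.006,"tz":0,"turn":-0.25,"grip":0},
  {"tx":0.162,"ty":-0.001,"tz":0,"turn":-0.125,"grip":0},
])

```text
time: 12.48
position: [0.5219, 0.1873, 0.1771]
tool_rot: [1.804, 2.572, -0.001]
ft_force: [0.6, -0.1, -5.8]
grip_width: 0.158
grip_force: 50.0
```

```bash
python3 -c "
from h import *
for i in range(4): meas('w8%d'%i)
print(ctrl.get_state()['joint_positions'].round(2))"
```

```text
t 12.53 pos [0.5216 0.188  0.1771] yaw 19.93 tilt [-0.0002  0.0005] w 0.155 gf 50.0 F [-0.7  1.4 -5.5] T [ 0.44 -0.03 -0.02]
red [203, 171, 55, 50, 2501] spool y_tray(mm) 60.6 x 12.7
t 12.57 pos [0.5221 0.1868 0.1772] yaw 19.82 tilt [ 0. -0.] w 0.156 gf 50.0 F [-0.2 -0.5 -4.3] T [ 0.02 -0.08  0.01]
red [203, 171, 55, 50, 2513] spool y_tray(mm) 60.6 x 14.7
t 12.62 pos [0.5226 0.1855 0.1771] yaw 19.71 tilt [ 0.0002 -0.0008] w 0.159 gf 50.0 F [ 0.  -0.3 -4.8] T [-0.03 -0.12 -0.02]
red [203, 171, 55, 50, 2499] spool y_tray(mm) 60.6 x 14.7
t 12.68 pos [0.5229 0.1847 0.1771] yaw 19.65 tilt [ 0.0004 -0.0011] w 0.154 gf 50.0 F [-0.3 -0.6 -6. ] T [ 0.   -0.16 -0.03]
red [203, 171, 55, 50, 2498] spool y_tray(mm) 60.6 x 14.2
[-0.12  0.17 -0.3   1.76  0.05  1.22 -0.09]
```

Request:
send_rows([
  {"tx":-0.323,"ty":-0.006,"tz":0,"turn":0.25,"grip":0},
  {"tx":-0.646,"ty":-0.023,"tz":0,"turn":0.5,"grip":0},
  {"tx":-0.969,"ty":-0.051,"tz":0,"turn":0.75,"grip":0},
  {"tx":-0.969,"ty":-0.051,"tz":0,"turn":0.75,"grip":0},
  {"tx":-0.969,"ty":-0.051,"tz":0,"turn":0.75,"grip":0},
  {"tx":-0.969,"ty":-0.051,"tz":0,"turn":0.75,"grip":0},
  {"tx":-0.969,"ty":-0.051,"tz":0,"turn":0.75,"grip":0},
  {"tx":-0.969,"ty":-0.051,"tz":0,"turn":0.75,"grip":0},
  {"tx":-0.646,"ty":-0.023,"tz":0,"turn":0.5,"grip":0},
  {"tx":-0.323,"ty":-0.006,"tz":0,"turn":0.25,"grip":0},
])

```text
time: 13.92
position: [0.486, -0.2698, 0.1772]
tool_rot: [2.703, 1.6, -0.002]
ft_force: [-0.7, 0.4, -5.6]
grip_width: 0.156
grip_force: 50.0
```

```bash
python3 -c "
from h import *
for i in range(3): meas('w9%d'%i)
print(ctrl.get_state()['joint_positions'].round(2))"
```

```text
t 13.97 pos [ 0.4853 -0.271   0.1772] yaw -28.83 tilt [-0.0015 -0.0027] w 0.154 gf 50.0 F [-3.2 -4.  -5.8] T [-0.76  0.47 -0.02]
red [274, 172, 27, 69, 1410] spool y_tray(mm) 20.7 x 8.4
t 14.03 pos [ 0.4869 -0.2682  0.1772] yaw -28.58 tilt [-0.0006 -0.0012] w 0.156 gf 50.0 F [ 0.5 -0.2 -6.2] T [ 0.08  0.02 -0.06]
red [278, 172, 23, 68, 1213] spool y_tray(mm) 19.3 x 4.2
t 14.07 pos [ 0.4884 -0.2653  0.1772] yaw -28.34 tilt [0.0002 0.0006] w 0.16 gf 50.0 F [ 1.2  1.1 -5.9] T [ 0.15 -0.06  0.03]
red [282, 172, 19, 67, 1011] spool y_tray(mm) 17.8 x 4.4
[ 0.36  0.16  0.1   1.77 -0.02  1.21 -0.03]
```

```bash
cat >> h.py <<'E'
def edge(f):
    grab("wrist",f); s=ctrl.get_state(); p=np.load(f"pics/{f}.npz")["p"].astype(int)
    m=(p[:,:,0]>50)&(p[:,:,0]>2.5*p[:,:,1])&(p[:,:,0]>2.5*p[:,:,2])
    c=np.where(m[180:215,120:520].sum(0)>10)[0]+120
    M=R.from_rotvec(s["tool_rot"]).as_matrix()
    print("t",round(s["time"],2),"pos",np.round(s["position"],4),"yaw",round(np.degrees(np.arctan2(M[1,1],M[0,1])),2),"edges",(c.min(),c.max()) if len(c) else None)
E
python3 -c "
from h import *
for i in range(5): edge('e0%d'%i)"
```

```text
t 14.12 pos [ 0.4894 -0.2635  0.1771] yaw -28.16 edges (np.int64(285), np.int64(335))
t 14.18 pos [ 0.4899 -0.2626  0.1771] yaw -28.06 edges (np.int64(287), np.int64(337))
t 14.22 pos [ 0.49   -0.2624  0.1771] yaw -28.01 edges (np.int64(289), np.int64(339))
t 14.28 pos [ 0.49   -0.2625  0.1771] yaw -28.01 edges (np.int64(291), np.int64(340))
t 14.32 pos [ 0.4898 -0.2628  0.1771] yaw -28.03 edges (np.int64(292), np.int64(341))
```

```bash
python3 -c "
from h import *
for i in range(5): edge('e1%d'%i)
s=ctrl.get_state();M=R.from_rotvec(s['tool_rot']).as_matrix()
for x in(.0,.02,.035): print([w2px('e14',np.array(s['position'])+M@[x,y,.064]).round(1) for y in (0,-.01)])
"
```

```text
t 14.38 pos [ 0.4896 -0.2632  0.1771] yaw -28.06 edges (np.int64(292), np.int64(342))
t 14.43 pos [ 0.4894 -0.2636  0.1772] yaw -28.09 edges (np.int64(292), np.int64(342))
t 14.47 pos [ 0.4892 -0.2639  0.1771] yaw -28.13 edges (np.int64(293), np.int64(342))
t 14.53 pos [ 0.4891 -0.2642  0.1772] yaw -28.16 edges (np.int64(292), np.int64(342))
t 14.57 pos [ 0.489  -0.2644  0.1772] yaw -28.19 edges (np.int64(292), np.int64(342))
[array([315.7, 215.6]), array([302. , 215.5])]
[array([315.7, 188.8]), array([301.6, 188.8])]
[array([315.7, 167.9]), array([301.4, 167.9])]
```

View pics/e14.png

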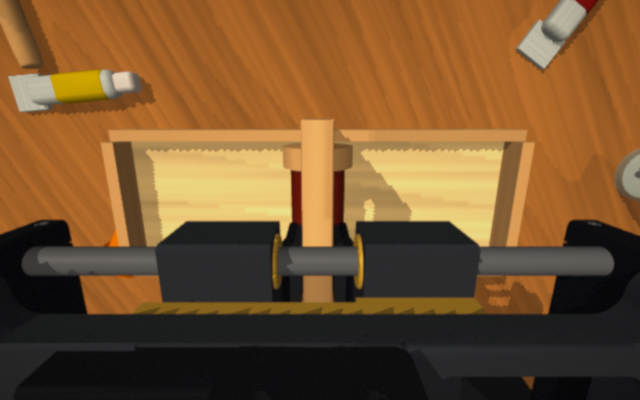

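Wrist picture: the spool has come to rest under the arch (barrel 292–342, flanges 283–353, bar centre 317.5, tray middle 317.5). Next I turn so the tray's x points at the stand, then travel along x so nothing pushes the spool.

Request:
send_rows([
  {"tx":0,"ty":0,"tz":0,"turn":-0.06,"grip":0},
  {"tx":0,"ty":0,"tz":0,"turn":-0.2,"grip":0},
  {"tx":0,"ty":0,"tz":0,"turn":-0.35,"grip":0},
  {"tx":0,"ty":0,"tz":0,"turn":-0.5,"grip":0},
  {"tx":0,"ty":0,"tz":0,"turn":-0.5,"grip":0},
  {"tx":0,"ty":0,"tz":0,"turn":-0.45,"grip":0},
  {"tx":0,"ty":0,"tz":0,"turn":-0.35,"grip":0},
  {"tx":0,"ty":0,"tz":0,"turn":-0.2,"grip":0},
  {"tx":0,"ty":0,"tz":0,"turn":-0.05,"grip":0},
  {"tx":0,"ty":0,"tz":0,"turn":0,"grip":0},
])

```text
time: 15.82
position: [0.4888, -0.2649, 0.1772]
tool_rot: [2.352, 2.082, 0.0]
ft_force: [-0.5, 0.2, -6.1]
grip_width: 0.159
grip_force: 50.0
```

```bash
python3 -c "
from h import *
edge('f0')
s=ctrl.get_state();M=R.from_rotvec(s['tool_rot']).as_matrix();print(s['position'],M.T@(np.array([.5525,.2565,.1772])-s['position'])/.06)"
```

```text
t 15.88 pos [ 0.4888 -0.2649  0.1772] yaw -6.97 edges (np.int64(293), np.int64(342))
[ 0.48878519 -0.26486275  0.17721539] [ 8.75402598e+00 -1.66029898e-04 -5.38806406e-04]
```

Request:
send_rows([
  {"tx":0.05,"ty":0,"tz":0,"turn":0,"grip":0},
  {"tx":0.1,"ty":0,"tz":0,"turn":0,"grip":0},
  {"tx":0.2,"ty":0,"tz":0,"turn":0,"grip":0},
  {"tx":0.3,"ty":0,"tz":0,"turn":0,"grip":0},
  {"tx":0.4,"ty":0,"tz":0,"turn":0,"grip":0},
  {"tx":0.4,"ty":0,"tz":0,"turn":0,"grip":0},
  {"tx":0.4,"ty":0,"tz":0,"turn":0,"grip":0},
  {"tx":0.4,"ty":0,"tz":0,"turn":0,"grip":0},
  {"tx":0.4,"ty":0,"tz":0,"turn":0,"grip":0},
  {"tx":0.4,"ty":0,"tz":0,"turn":0,"grip":0},
  {"tx":0.4,"ty":0,"tz":0,"turn":0,"grip":0},
  {"tx":0.4,"ty":0,"tz":0,"turn":0,"grip":0},
])

```text
time: 17.38
position: [0.5166, -0.0332, 0.1773]
tool_rot: [-2.351, -2.084, -0.001]
ft_force: [-0.2, 0.1, -5.0]
grip_width: 0.158
grip_force: 50.0
```

Request:
send_rows([
  {"tx":0.4,"ty":0,"tz":0,"turn":0,"grip":0},
  {"tx":0.4,"ty":0,"tz":0,"turn":0,"grip":0},
  {"tx":0.4,"ty":0,"tz":0,"turn":0,"grip":0},
  {"tx":0.4,"ty":0,"tz":0,"turn":0,"grip":0},
  {"tx":0.4,"ty":0,"tz":0,"turn":0,"grip":0},
  {"tx":0.4,"ty":0,"tz":0,"turn":0,"grip":0},
  {"tx":0.4,"ty":0,"tz":0,"turn":0,"grip":0},
  {"tx":0.4,"ty":0,"tz":0,"turn":0,"grip":0},
  {"tx":0.4,"ty":0,"tz":0,"turn":0,"grip":0},
  {"tx":0.4,"ty":0,"tz":0,"turn":0,"grip":0},
  {"tx":0.3,"ty":0,"tz":0,"turn":0,"grip":0},
  {"tx":0.25,"ty":0,"tz":0,"turn":0,"grip":0},
])

```text
time: 18.88
position: [0.5494, 0.2368, 0.1772]
tool_rot: [2.351, 2.084, -0.0]
ft_force: [-0.0, 0.2, -6.1]
grip_width: 0.155
grip_force: 50.0
```

Request:
send_rows([
  {"tx":0.2,"ty":0,"tz":0,"turn":0,"grip":0},
  {"tx":0.1,"ty":0,"tz":0,"turn":0,"grip":0},
  {"tx":0.05,"ty":0,"tz":0,"turn":0,"grip":0},
  {"tx":0,"ty":0,"tz":0,"turn":0,"grip":0},
])

```text
time: 19.38
position: [0.5525, 0.2559, 0.1771]
tool_rot: [2.352, 2.082, -0.0]
ft_force: [-0.3, 0.1, -5.2]
grip_width: 0.152
grip_force: 50.0
```

```bash
python3 -c "
from h import *
edge('f1')
edge('f2')"
```

```text
t 19.43 pos [0.5525 0.2556 0.1771] yaw -7.01 edges (np.int64(292), np.int64(341))
t 19.48 pos [0.5525 0.2556 0.1771] yaw -7.01 edges (np.int64(292), np.int64(341))
```

Request:
send_rows([
  {"tx":0,"ty":0,"tz":0,"turn":-0.1,"grip":0},
  {"tx":0,"ty":0,"tz":0,"turn":-0.3,"grip":0},
  {"tx":0,"ty":0,"tz":0,"turn":-0.5,"grip":0},
  {"tx":0,"ty":0,"tz":0,"turn":-0.7,"grip":0},
  {"tx":0,"ty":0,"tz":0,"turn":-0.8,"grip":0},
  {"tx":0,"ty":0,"tz":0,"turn":-0.8,"grip":0},
  {"tx":0,"ty":0,"tz":0,"turn":-0.8,"grip":0},
  {"tx":0,"ty":0,"tz":0,"turn":-0.8,"grip":0},
  {"tx":0,"ty":0,"tz":0,"turn":-0.8,"grip":0},
  {"tx":0,"ty":0,"tz":0,"turn":-0.8,"grip":0},
  {"tx":0,"ty":0,"tz":0,"turn":-0.8,"grip":0},
  {"tx":0,"ty":0,"tz":0,"turn":-0.8,"grip":0},
])

```text
time: 20.98
position: [0.5525, 0.2559, 0.1772]
tool_rot: [0.886, 3.014, -0.0]
ft_force: [-0.4, -0.8, -6.0]
grip_width: 0.158
grip_force: 50.0
```

Request:
send_rows([
  {"tx":0,"ty":0,"tz":0,"turn":-0.8,"grip":0},
  {"tx":0,"ty":0,"tz":0,"turn":-0.7,"grip":0},
  {"tx":0,"ty":0,"tz":0,"turn":-0.5,"grip":0},
  {"tx":0,"ty":0,"tz":0,"turn":-0.49,"grip":0},
  {"tx":0,"ty":0,"tz":0,"turn":-0.3,"grip":0},
  {"tx":0,"ty":0,"tz":0,"turn":-0.1,"grip":0},
  {"tx":0,"ty":0,"tz":0,"turn":0,"grip":0},
  {"tx":0,"ty":0,"tz":0,"turn":0,"grip":0},
])

```text
time: 21.98
position: [0.5524, 0.2562, 0.1772]
tool_rot: [0.27, 3.13, -0.0]
ft_force: [-0.3, 0.1, -6.2]
grip_width: 0.158
grip_force: 50.0
```

```bash
python3 -c "
from h import *
edge('g1')
grab('side','side3'); s=ctrl.get_state()
im=cv2.imread('pics/side3.png')
cv2.imwrite('pics/side3c.png',cv2.resize(im[170:400,200:400],None,fx=2.6,fy=2.6,interpolation=cv2.INTER_CUBIC))"
```

```text
t 22.02 pos [0.5524 0.2563 0.1772] yaw 80.14 edges (np.int64(292), np.int64(342))
```

View pics/side3c.png

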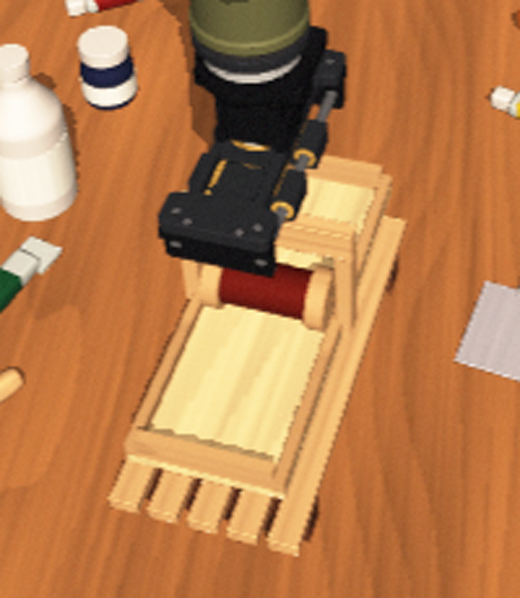

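Side picture: the tray hangs over the stand in line with it, with the spool under the arch. Now I hold it still for 6 s.

Request:
send_rows([
  {"tx":0,"ty":0,"tz":0,"turn":0,"grip":0},
  {"tx":0,"ty":0,"tz":0,"turn":0,"grip":0},
  {"tx":0,"ty":0,"tz":0,"turn":0,"grip":0},
  {"tx":0,"ty":0,"tz":0,"turn":0,"grip":0},
  {"tx":0,"ty":0,"tz":0,"turn":0,"grip":0},
  {"tx":0,"ty":0,"tz":0,"turn":0,"grip":0},
  {"tx":0,"ty":0,"tz":0,"turn":0,"grip":0},
  {"tx":0,"ty":0,"tz":0,"turn":0,"grip":0},
  {"tx":0,"ty":0,"tz":0,"turn":0,"grip":0},
  {"tx":0,"ty":0,"tz":0,"turn":0,"grip":0},
  {"tx":0,"ty":0,"tz":0,"turn":0,"grip":0},
  {"tx":0,"ty":0,"tz":0,"turn":0,"grip":0},
])

```text
time: 23.58
position: [0.5524, 0.2563, 0.1772]
tool_rot: [0.269, 3.13, -0.0]
ft_force: [0.1, -0.0, -6.1]
grip_width: 0.153
grip_force: 50.0
```

Request:
send_rows([
  {"tx":0,"ty":0,"tz":0,"turn":0,"grip":0},
  {"tx":0,"ty":0,"tz":0,"turn":0,"grip":0},
  {"tx":0,"ty":0,"tz":0,"turn":0,"grip":0},
  {"tx":0,"ty":0,"tz":0,"turn":0,"grip":0},
  {"tx":0,"ty":0,"tz":0,"turn":0,"grip":0},
  {"tx":0,"ty":0,"tz":0,"turn":0,"grip":0},
  {"tx":0,"ty":0,"tz":0,"turn":0,"grip":0},
  {"tx":0,"ty":0,"tz":0,"turn":0,"grip":0},
  {"tx":0,"ty":0,"tz":0,"turn":0,"grip":0},
  {"tx":0,"ty":0,"tz":0,"turn":0,"grip":0},
  {"tx":0,"ty":0,"tz":0,"turn":0,"grip":0},
  {"tx":0,"ty":0,"tz":0,"turn":0,"grip":0},
])

```text
time: 25.08
position: [0.5524, 0.2563, 0.1772]
tool_rot: [0.269, 3.13, -0.0]
ft_force: [-0.1, -0.6, -6.2]
grip_width: 0.157
grip_force: 50.0
```

Request:
send_rows([
  {"tx":0,"ty":0,"tz":0,"turn":0,"grip":0},
  {"tx":0,"ty":0,"tz":0,"turn":0,"grip":0},
  {"tx":0,"ty":0,"tz":0,"turn":0,"grip":0},
  {"tx":0,"ty":0,"tz":0,"turn":0,"grip":0},
  {"tx":0,"ty":0,"tz":0,"turn":0,"grip":0},
  {"tx":0,"ty":0,"tz":0,"turn":0,"grip":0},
  {"tx":0,"ty":0,"tz":0,"turn":0,"grip":0},
  {"tx":0,"ty":0,"tz":0,"turn":0,"grip":0},
  {"tx":0,"ty":0,"tz":0,"turn":0,"grip":0},
  {"tx":0,"ty":0,"tz":0,"turn":0,"grip":0},
  {"tx":0,"ty":0,"tz":0,"turn":0,"grip":0},
  {"tx":0,"ty":0,"tz":0,"turn":0,"grip":0},
])

```text
time: 26.58
position: [0.5524, 0.2563, 0.1771]
tool_rot: [0.269, 3.13, -0.0]
ft_force: [0.5, -0.1, -5.8]
grip_width: 0.159
grip_force: 50.0
```

Request:
send_rows([
  {"tx":0,"ty":0,"tz":0,"turn":0,"grip":0},
  {"tx":0,"ty":0,"tz":0,"turn":0,"grip":0},
  {"tx":0,"ty":0,"tz":0,"turn":0,"grip":0},
  {"tx":0,"ty":0,"tz":0,"turn":0,"grip":0},
  {"tx":0,"ty":0,"tz":0,"turn":0,"grip":0},
  {"tx":0,"ty":0,"tz":0,"turn":0,"grip":0},
  {"tx":0,"ty":0,"tz":0,"turn":0,"grip":0},
  {"tx":0,"ty":0,"tz":0,"turn":0,"grip":0},
  {"tx":0,"ty":0,"tz":0,"turn":0,"grip":0},
  {"tx":0,"ty":0,"tz":0,"turn":0,"grip":0},
  {"tx":0,"ty":0,"tz":0,"turn":0,"grip":0},
  {"tx":0,"ty":0,"tz":0,"turn":0,"grip":0},
])

```text
time: 28.08
position: [0.5524, 0.2563, 0.1772]
tool_rot: [0.269, 3.13, -0.0]
ft_force: [0.7, -0.1, -5.3]
grip_width: 0.156
grip_force: 50.0
```

Request:
send_rows([
  {"tx":0,"ty":0,"tz":0.02,"turn":0,"grip":0},
  {"tx":0,"ty":0,"tz":0.05,"turn":0,"grip":0},
  {"tx":0,"ty":0,"tz":0.08,"turn":0,"grip":0},
  {"tx":0,"ty":0,"tz":0.1,"turn":0,"grip":0},
  {"tx":0,"ty":0,"tz":0.1,"turn":0,"grip":0},
  {"tx":0,"ty":0,"tz":0.08,"turn":0,"grip":0},
  {"tx":0,"ty":0,"tz":0.06,"turn":0,"grip":0},
  {"tx":0,"ty":0,"tz":0.05,"turn":0,"grip":0},
  {"tx":0,"ty":0,"tz":0.03,"turn":0,"grip":0},
  {"tx":0,"ty":0,"tz":0.02,"turn":0,"grip":0},
  {"tx":0,"ty":0,"tz":0.02,"turn":0,"grip":0},
  {"tx":0,"ty":0,"tz":0.02,"turn":0,"grip":0},
])

```text
time: 29.58
position: [0.5524, 0.2563, 0.1394]
tool_rot: [0.269, 3.13, 0.0]
ft_force: [-0.1, 0.6, -5.6]
grip_width: 0.153
grip_force: 50.0
```

```bash
python3 -c "
from h import *
edge('h1');edge('h2');s=ctrl.get_state();print(s['position'],s['ft_force'])"
```

```text
t 29.62 pos [0.5523 0.2563 0.1392] yaw 80.16 edges (np.int64(292), np.int64(342))
t 29.68 pos [0.5523 0.2562 0.1392] yaw 80.16 edges (np.int64(292), np.int64(342))
[0.55230687 0.25623876 0.1392492 ] [-0.33792364  0.8347447  -4.72097474]
```

Now the last 3 mm, slowly.

Request:
send_rows([
  {"tx":0,"ty":0,"tz":0.012,"turn":0,"grip":0},
  {"tx":0,"ty":0,"tz":0.012,"turn":0,"grip":0},
  {"tx":0,"ty":0,"tz":0.01,"turn":0,"grip":0},
  {"tx":0,"ty":0,"tz":0.01,"turn":0,"grip":0},
  {"tx":0,"ty":0,"tz":0.004,"turn":0,"grip":0},
  {"tx":0,"ty":0,"tz":0,"turn":0,"grip":0},
  {"tx":0,"ty":0,"tz":0,"turn":0,"grip":0},
])

```text
time: 30.55
position: [0.5524, 0.2563, 0.1365]
tool_rot: [0.269, 3.13, -0.0]
ft_force: [0.9, 0.3, -7.0]
grip_width: 0.16
grip_force: 50.0
```

```bash
python3 -c "
from h import *
for i in range(3):
  edge('i%d'%i);s=ctrl.get_state();print(s['position'],s['ft_force'])"
```

```text
t 30.6 pos [0.5524 0.2563 0.1365] yaw 80.16 edges (np.int64(292), np.int64(342))
[0.55237011 0.25629552 0.13648756] [ 1.1330042   0.24723022 -5.12254656]
t 30.65 pos [0.5524 0.2562 0.1365] yaw 80.16 edges (np.int64(292), np.int64(342))
[0.55239915 0.25624818 0.13648163] [-0.24737008  0.72739703 -5.31520477]
t 30.7 pos [0.5524 0.2563 0.1365] yaw 80.16 edges (np.int64(292), np.int64(342))
[0.55240425 0.25630305 0.13653396] [-0.04669312 -0.55311475 -6.77455182]
```

Request:
send_rows([
  {"tx":0,"ty":0,"tz":0.005,"turn":0,"grip":0},
  {"tx":0,"ty":0,"tz":0.005,"turn":0,"grip":0},
  {"tx":0,"ty":0,"tz":0,"turn":0,"grip":0},
  {"tx":0,"ty":0,"tz":0,"turn":0,"grip":0},
])

```text
time: 31.2
position: [0.5524, 0.2563, 0.1362]
tool_rot: [0.269, 3.13, -0.0]
ft_force: [-0.4, -0.6, -2.1]
grip_width: 0.152
grip_force: 50.0
```

Request:
send_rows([
  {"tx":0,"ty":0,"tz":0.003,"turn":0,"grip":0},
  {"tx":0,"ty":0,"tz":0.002,"turn":0,"grip":0},
  {"tx":0,"ty":0,"tz":0,"turn":0,"grip":0},
  {"tx":0,"ty":0,"tz":0,"turn":0,"grip":0},
])

```text
time: 31.7
position: [0.5524, 0.2563, 0.1362]
tool_rot: [0.269, 3.13, -0.0]
ft_force: [-3.1, -2.2, 3.6]
grip_width: 0.155
grip_force: 50.0
```

It's seated. I ease the grip off, open, and then rise.

Request:
send_rows([
  {"tx":0,"ty":0,"tz":0,"turn":0,"grip":0.1},
  {"tx":0,"ty":0,"tz":0,"turn":0,"grip":0.1},
  {"tx":0,"ty":0,"tz":0,"turn":0,"grip":0.1},
], newtons=4)

```text
time: 32.08
position: [0.5527, 0.2563, 0.1359]
tool_rot: [0.27, 3.129, 0.0]
ft_force: [-2.7, -2.4, 4.3]
grip_width: 0.161
grip_force: 4.0
```

Request:
send_rows([
  {"tx":0,"ty":0,"tz":0,"turn":0,"grip":0.2},
  {"tx":0,"ty":0,"tz":0,"turn":0,"grip":0.3},
  {"tx":0,"ty":0,"tz":0,"turn":0,"grip":0.5},
  {"tx":0,"ty":0,"tz":0,"turn":0,"grip":0.7},
  {"tx":0,"ty":0,"tz":0,"turn":0,"grip":0.7},
  {"tx":0,"ty":0,"tz":0,"turn":0,"grip":0.7},
])

```text
time: 32.83
position: [0.5524, 0.2563, 0.1356]
tool_rot: [0.269, 3.13, 0.0]
ft_force: [-0.2, -0.2, -0.1]
grip_width: 0.654
grip_force: 0.0
```

```bash
python3 -c "
from h import *
edge('j1');edge('j2')"
```

```text
t 32.88 pos [0.5524 0.2563 0.1356] yaw 80.16 edges (np.int64(292), np.int64(342))
t 32.92 pos [0.5524 0.2563 0.1356] yaw 80.16 edges (np.int64(292), np.int64(342))
```

Request:
send_rows([
  {"tx":0,"ty":0,"tz":-0.05,"turn":0,"grip":0.7},
  {"tx":0,"ty":0,"tz":-0.15,"turn":0,"grip":0.7},
  {"tx":0,"ty":0,"tz":-0.3,"turn":0,"grip":0.7},
  {"tx":0,"ty":0,"tz":-0.4,"turn":0,"grip":0.7},
  {"tx":0,"ty":0,"tz":-0.4,"turn":0,"grip":0.7},
  {"tx":0,"ty":0,"tz":-0.4,"turn":0,"grip":0.7},
  {"tx":0,"ty":0,"tz":-0.2,"turn":0,"grip":0.7},
  {"tx":0,"ty":0,"tz":-0.1,"turn":0,"grip":0.7},
  {"tx":0,"ty":0,"tz":0,"turn":0,"grip":0.7},
  {"tx":0,"ty":0,"tz":0,"turn":0,"grip":0.7},
])

```text
time: 34.17
position: [0.552, 0.256, 0.2546]
tool_rot: [-0.269, -3.129, 0.001]
ft_force: [-0.1, 0.4, -0.5]
grip_width: 0.702
grip_force: 0.0
```

```bash
python3 - <<'E'
from h import *
grab("wrist","k1"); grab("side","k2"); s=ctrl.get_state();print(s["time"],s["position"],s["ft_force"])
p=np.load("pics/k1.npz")["p"].astype(int)
m=((p[:,:,0]>50)&(p[:,:,0]>2.5*p[:,:,1])&(p[:,:,0]>2.5*p[:,:,2])).astype(np.uint8)
n,l,st,ce=cv2.connectedComponentsWithStats(m);print([x.tolist() for x in st[1:] if x[4]>60])
M=R.from_rotvec(s["tool_rot"]).as_matrix();O=np.array([.5524,.2563,.1362])
print([w2px("k1",O+M@[x,0,.064]).round(1).tolist() for x in(-.03,0,.03)],"10mm",w2px("k1",O+M@[0,-.01,.064]).round(1))
E
```

```text
34.275 [0.55203459 0.25607131 0.25467679] [-0.05464195  0.44227254 -0.716034  ]
[[624, 0, 16, 11, 160], [302, 153, 7, 60, 412], [328, 153, 6, 61, 340], [123, 213, 23, 8, 102]]
[[316.7, 205.8], [316.7, 179.5], [316.7, 152.2]] 10mm [307.6 179.5]
```

The spool is still under the arch within about 1 mm, and the gripper is clear. Handing in.

```bash
python3 -c "
from h import *
print(ctrl.close_job())"
```

```text
the job is handed in; nothing more can be done
None
```

The tray is down on the stand, measured centred and in line with it, with the spool under the arch to within about 1 mm; I held it still in the air above the stand for 6 s, released it, and handed the job in at about 34 s, but the moves had no tilt axis, so I rolled the spool to the middle by swinging the tray round the base instead of tilting it.

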